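Fit the drill plate and set the side clamp of a drilling jig

ROBOT

A 7-joint arm with a two-finger parallel gripper is mounted at the origin on the work surface. World frame = base frame: x ahead of the robot, y to its left, z up, the work surface at z = 0. Lengths are in m, angles in degrees, forces in N, time in s.
With the tool pointing down it reaches from about 0.35 to 0.9 m from the base axis. Payload 8.1 kg.
Tool frame: the origin (TCP) lies on the centre line of the jaws, within the pads' length; the fingertips stand 11 mm ahead of it and the grasp point (between the pads) lies 8 mm behind it; z points along the fingers, y is the direction in which the jaws open and shut (so a half turn about z gives the same grasp; the last joint's range is limited). The gripper opens to 85 mm and grips with 20 to 120 N. Pads are 22 mm wide; open, the fingers measure 114 mm over their backs; the gripper's body (76 mm by 85 mm) begins 54 mm behind the grasp point. The pads swing forward as they close: fully open they stand 13 mm farther back than shut.
Start: joints at [-73.831, 24.895, 1.432, 90.138, -0.665, 64.973, -4.303], TCP at [0.235, 0.579, 0.242] pointing down, gripper open.
Joint ranges: [-149.89, 149.89], [-25.12, 119.58], [-72.63, 75.52], [4.76, 147.25], [-75.54, 255.54], [6.69, 114.76], [-157.13, 157.13]. Speed limits (degrees/s): [127.2, 127.2, 172.46, 172.46, 180, 180, 180].

INTERFACE

Orientations are given as [roll, pitch, yaw] about the fixed x, y, z axes, in that order (R = Rz(yaw) Ry(pitch) Rx(roll)).
In Python, from rig import r gives the robot as it stands. Calls block until the motion is done:
- r.move_to(position, orientation): joint-space move of the TCP to a pose.
- r.move_straight(position, rot=None, rate=0.15): straight line of the TCP; rot=None keeps the orientation; rate is the mean speed in m/s.
- r.set_joints(angles): joint-space move.
- r.release() and r.close_gripper(grip_force=None): open the fingers fully, or close them until they stop; grip_force is the grip in N (None keeps the last).
- r.sleep(seconds).
- r.inverse_kinematics(position, orientation): joint angles nearest the present ones, or None.
- r.sense(): the state.
- r.camera(name): name is "side" or "top" or "wrist"; returns the picture (480x640x3 uint8, blue, green, red); there is no depth.
- r.camera_model(name): a dict with "K" (3x3 intrinsics, pixels), "R" (3x3) and "t" (3): a world point X has camera coordinates R X + t. Camera axes: x right, y down, z forward; pixel columns grow to the right and rows downward; lengths in m; the calibration is good to about 2 mm. A picture is of the moment at which its call begins: read the wrist's pose just before it. camera_model takes no time and is no camera call; for the wrist camera it gives the pose at the moment of the call.
A pose or a line that the arm cannot do raises r.MotionError and nothing moves.
- r.hand_in(): hands the job in, once; it reports no verdict.
The state is a dict: "time": time; "joint_positions": joint angles; "joint_velocities": joint speeds; "effort": joint torques, N m; "ee_pos": TCP position; "orientation": TCP orientation; "contact_force": force on the tool from outside, world axes, zero at the start; "wrist_torque": the same for the moment, N m; "width": opening from 0.0 (shut) to 1.0 (fully open).
Only numpy, scipy, OpenCV 4.12 (cv2) and the standard library are available. Lean on these libraries where they do the work, as an engineer would, in place of code of your own. Each camera call takes 0.05 s, during which the arm holds its last target. There are 200 camera calls.

TASK

Lower the drill plate (the plate with two holes and a bar-shaped grip) over the two locating pins of the drilling jig until it lies flush on the jig's base, and let go of it. Then turn the jig's thumbscrew clockwise until it comes up hard against its stop, back it off a quarter turn, and finish while still gripping the thumbscrew there, not letting go, so that a workmate can tighten the lock nut. Leave the blank plate and everything else on the bench where it is.

Things in the scene. Friction and masses are not known exactly. Their poses are not given: they have to be found in the camera images.
- plate_center (a point): Centre of the loose drill plate, 24 mm above its underside, z up. Aluminium, 80 (x) x 100 (y) x 8 mm thick, 0.25 kg; two 12 mm through holes at y = +36 and -36. A bar grip in its middle, 14 mm thick (x), 36 long (y), reaches from the plate's top to 48 mm above the underside: pinch across the 14 mm. Lies flat on the bench at first; a half turn makes no difference.
- blank_plate: A loose plate of the same size and metal that must stay: it has no holes, and its grip is a round post of 24 mm diameter, 42 mm high over all. Origin: centre of its underside. It and the drill plate may have swapped places.
- jig_seat (a point): Point on the flat top of the fixed jig, 25 mm above the bench, midway between its pins; z up. Dark steel slab 120 (x) x 250 (y) mm. Pins at y = +36 and -36 mm, 10 mm in diameter, 20 mm high, the top 6 mm tapered. With the plate flush its centre is 24 mm above this point, its y axis along this y axis (either way round). Thumbscrew axis at x = 0, y = -130 mm.
- screw_grip (a point): Centre of the thumbscrew's wing, on its vertical axis, 78 mm above the bench. The wing is an upright steel bar 44 mm long (this x), 10 mm thick (y), 34 mm high (61 to 95 mm above the bench); pinch it across the 10 mm. Below: round hub, 26 mm lock nut (top at 51 mm), boss 50 mm square (top at 47 mm). It turns in place, without rising or sinking.
- screw (a joint): Thumbscrew angle, rad. 0: seated on a hard stop; a low jaw (top 13 mm above the slab) then meets the plate's edge. Negative: backed off; -1.571 is a quarter turn back. Clockwise from above makes it grow. At 0 the wing lies along the jig's x, at -1.571 along its y. Starts between -2.7 and -1.9, free down to -4.5; friction 0.06 N m; stays where it is left.
Mind the look-alikes: they are no part of the job. What is shaped like the part that bears plate_center but yellow is not meant.

How it is judged (in metres and radians):
On the way, in this order (a step that is already met when the one before it is completed fails the run):
1. the drill plate lies flush on the jig's base over both pins, let go (z of plate_center in the frame of jig_seat between 0.021 and 0.0265 m and horizontal distance between plate_center and jig_seat below 0.004 m and angle between the y axis of plate_center and the y axis of jig_seat, either way round below 0.08 rad and angle between plate_center's own z axis and vertical below 0.04 rad and contact force between the fingers and drill_plate below 0.1 N), for 0.2 s.
2. the thumbscrew is turned until it seats, with the plate in place (z of plate_center in the frame of jig_seat between 0.021 and 0.0265 m and horizontal distance between plate_center and jig_seat below 0.004 m and angle between the y axis of plate_center and the y axis of jig_seat, either way round below 0.08 rad and angle between plate_center's own z axis and vertical below 0.04 rad and value of joint screw above -0.1 rad), for 0.2 s.
At the end, for the whole second after the job is handed in: Drill plate flush over both pins (height within 2.5 mm, sideways 4 mm, 0.08 rad in yaw, 0.04 rad in tilt), not touched by the fingers; thumbscrew a quarter turn (1.571 rad, within 0.26) back from its seat, at rest, and still gripped by the fingers with over 4 N (all of step 1 and value of joint screw between -1.831 and -1.311 rad and velocity of joint screw between -0.1 and 0.1 rad/s and contact force between the fingers and screw above 4 N); the arm keeps its last pose, push and grip.
It fails at once if the blank plate is moved more than 30 mm (distance of blank_plate from where it was at the start of the episode above 0.03 m).
It fails at once if another thing on the bench is moved more than 30 mm (distance of any of reagent_bottle, sample_cup, sample_cup2, sample_jar, wrench, tube_rack from where it was at the start of the episode above 0.03 m).
It also fails if it takes over 61 s, if anything falls off the work surface, if the arm or the gripper's body presses on something with over 40 N, if the wrist force passes 120 N, or if a joint passes its speed limit or range.

## Working session

There is one attempt and no reset: what is moved stays moved. The work goes in short steps, each a Python script; the robot and the scene stay as the last script left them, time stands still between calls to the robot, and variables do not carry over. Pictures are saved under pics/ and viewed, about 8 in all and at most 12, crops included, and the job is handed in when it is done.

```bash
mkdir -p pics; python3 - <<'E'
from rig import r
import cv2
for n in("top","side"):
    cv2.imwrite(f"pics/{n}0.png",r.camera(n)); m=r.camera_model(n); print(n,m)
s=r.sense();print(s)
E
```

```text
top {'K': array([[506.53780216,   0.        , 313.85258935],
       [  0.        , 506.53780216, 239.56557293],
       [  0.        ,   0.        ,   1.        ]]), 'R': array([[-0.01152325, -0.99960405, -0.02566999],
       [-0.98713939,  0.01546558, -0.15911206],
       [ 0.15944606,  0.02350637, -0.98692675]]), 't': array([0.05716881, 0.63319064, 0.83782602])}
side {'K': array([[489.90066493,   0.        , 317.95833538],
       [  0.        , 489.90066493, 249.10621284],
       [  0.        ,   0.        ,   1.        ]]), 'R': array([[-0.89175262, -0.45241006, -0.01011911],
       [-0.2875999 ,  0.58387372, -0.75919548],
       [ 0.34937596, -0.67410431, -0.65078401]]), 't': array([0.56792783, 0.22300277, 0.74785169])}
{'time': 0.1, 'joint_positions': array([-73.8318119 ,  24.93183498,   1.43097437,  90.18457406,
        -0.66549911,  64.97575541,  -4.30326497]), 'joint_velocities': array([ 0.03249624, -0.08664998, -0.13011813, -0.06349904, -0.03467602,
        0.00992467,  0.08170203]), 'effort': array([ 3.50542585e-03, -6.71752238e+01,  1.02833938e+00, -3.16901886e+01,
        1.59005227e-02,  7.12636742e-03, -2.52364384e-05]), 'ee_pos': array([0.23447476, 0.578855  , 0.24160661]), 'orientation': array([-1.79916432e+02,  6.83794069e-03,  1.57948482e+02]), 'contact_force': array([ 0.09040298,  0.07098526, -0.45436401]), 'wrist_torque': array([-0.03370998,  0.04108943,  0.00451932]), 'width': 1.0011146986483332}
```

View pics/top0.png

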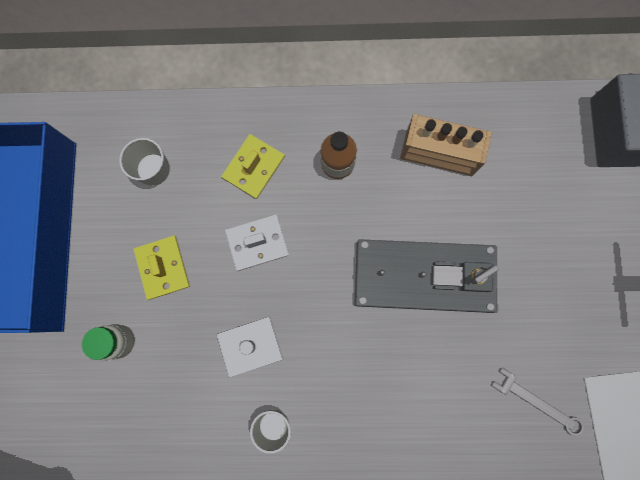

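View pics/side0.png

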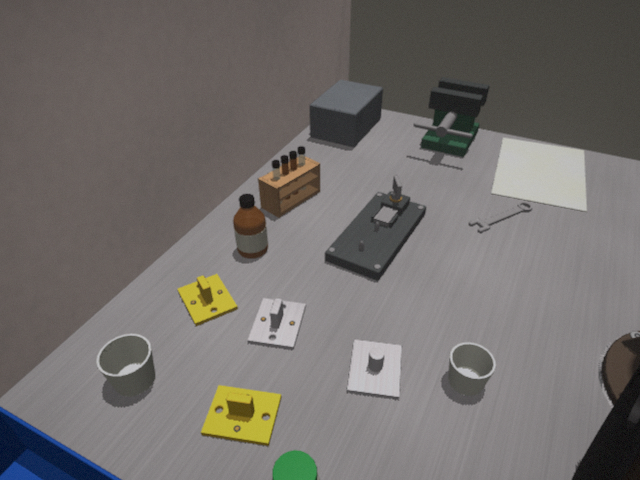

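```bash
cat > h.py <<'E'
from rig import r
import cv2, numpy as np
def bp(m,uv,z):
    "pixel -> world point on the plane at height z"
    d=m["R"].T@np.linalg.inv(m["K"])@[*uv,1]; c=-m["R"].T@m["t"]
    return c+d*(z-c[2])/d[2]
def proj(m,X):
    p=m["K"]@(m["R"]@np.asarray(X,float)+m["t"]); return p[:2]/p[2]
def crop(img,u,v,w,h,k): return cv2.resize(img[v:v+h,u:u+w],None,fx=k,fy=k,interpolation=cv2.INTER_CUBIC)
E
python3 - <<'E'
from h import *
i=cv2.imread("pics/top0.png")
a=crop(i,215,205,80,110,5)[:550,:400]; b=crop(i,350,230,160,90,5)
cv2.imwrite("pics/c1.png",np.vstack([b[:, :800][:450],np.zeros((5,800,3),np.uint8)])[:455])
cv2.imwrite("pics/c1.png",cv2.resize(np.vstack([b,np.hstack([crop(i,210,200,90,80,5),np.zeros((400,350,3),np.uint8)])])[:850],None,fx=.7,fy=.7))
m=r.camera_model("top")
for n,uv,z in[("hole",(238,248),.008),("hole",(276,237),.008),("grip",(254,240),.048),("blankpost",(246,347),.042),("pin",(381,272),.045),("pin",(422,274),.045),("scr",(484,274),.095)]+[("corner",c,.025) for c in((359,240),(497,243),(496,311),(356,306))]: print(n,bp(m,uv,z).round(4))
E
```

```text
hole [0.6274 0.1897 0.008 ]
hole [0.6468 0.1195 0.008 ]
grip [0.6353 0.1545 0.048 ]
blankpost [0.4499 0.1678 0.042 ]
pin [ 0.5758 -0.0678  0.045 ]
pin [ 0.5713 -0.1388  0.045 ]
scr [ 0.5654 -0.2303  0.095 ]
corner [ 0.6361 -0.0323  0.025 ]
corner [ 0.6268 -0.2786  0.025 ]
corner [ 0.5064 -0.2686  0.025 ]
corner [ 0.5181 -0.0239  0.025 ]
```

View pics/c1.png

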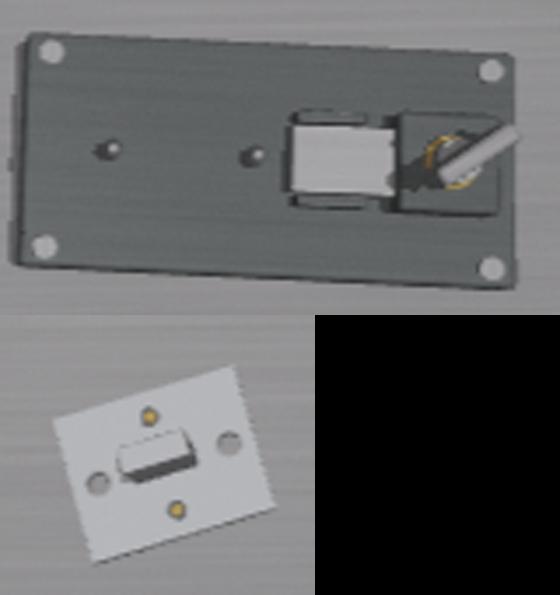

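The light plate at top (256,242), with a bar grip and plain holes at (238,248) and (276,237), is the drill plate. Its measured hole spacing of 73 mm matches the given 72 mm. The plate at (250,347) has a round post, so it is the blank. The plates at (253,166) and (161,267) are yellow look-alikes. The jig pins are at (382,272) and (423,274), and the wing at (484,274) puts the screw at about -2.2 rad. Next I take close wrist views of both.

```bash
python3 - <<'E'
from h import *
m=r.camera_model("wrist"); s=r.sense(); c=-m["R"].T@m["t"]
from scipy.spatial.transform import Rotation as Ro
T=Ro.from_euler('xyz',s["orientation"],degrees=True).as_matrix()
print("cam in tool",T.T@(c-s["ee_pos"]),"axis",T.T@m["R"][2],m["K"][0,0])
for n,p,y,pts in[("jig",(.5735,-.12,.25),87.4,[(.5758,-.0678,.045),(.5713,-.1388,.045),(.5676,-.233,.095)]),("plate",(.637,.1546,.22),105.4,[(.6274,.1897,.008),(.6468,.1195,.008),(.637,.1546,.048)])]:
    r.move_to(p,[180,0,y]); r.sleep(.3)
    m=r.camera_model("wrist"); cv2.imwrite(f"pics/w_{n}.png",r.camera("wrist")); np.savez(f"w_{n}.npz",**m)
    print(n,r.sense()["time"],r.sense()["joint_positions"].round(1),[proj(m,x).round(1) for x in pts])
E
```

```text
cam in tool [ 8.37336983e-02  3.26411028e-05 -1.31177257e-01] axis [-3.22434274e-01  8.83502187e-04  9.46591442e-01] 400.027782744593
jig 3.1917 [-24.9  25.   45.5  97.7 -19.3  65.5  23.5] [array([323.8, 144.8]), array([322.2, 227.7]), array([322.6, 353.1])]
plate 4.6333 [-42.   32.1  37.8  89.3 -20.9  65.8  15.5] [array([323.8, 161.4]), array([323.9, 242.4]), array([323.8, 215.2])]
```

View pics/w_jig.png

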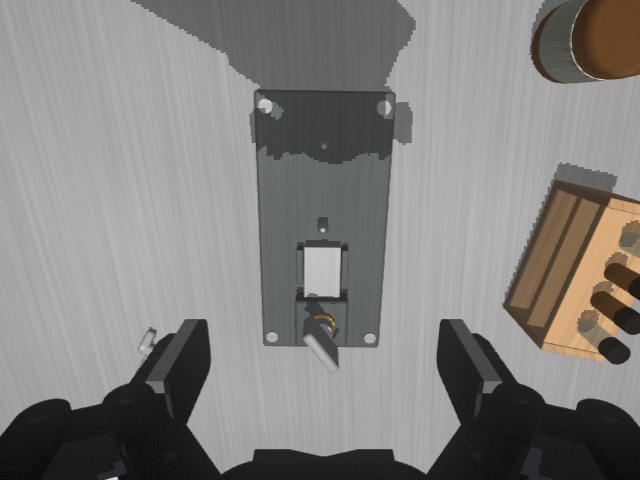

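View pics/w_plate.png

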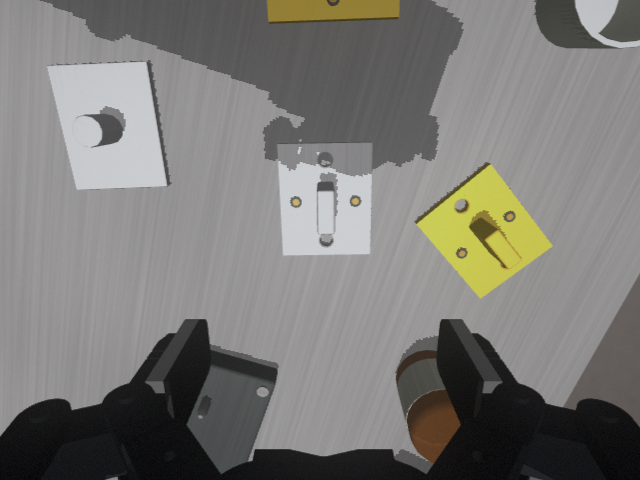

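Both views agree with the predictions to within about 3 px: pins near (324,146) and (323,230), holes near (325,159) and (326,241). One enlarged crop will give sub-pixel positions.

```bash
python3 - <<'E'
from h import *
a=cv2.imread("pics/w_jig.png");b=cv2.imread("pics/w_plate.png")
k=6
cl=lambda x:cv2.convertScaleAbs(x,alpha=1.7,beta=10)
A=crop(cl(a),290,135,64,100,k);B=crop(b,295,150,64,100,k)
cv2.imwrite("pics/c2.png",np.hstack([A,B]))
E
```

```text
(no output)
```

View pics/c2.png

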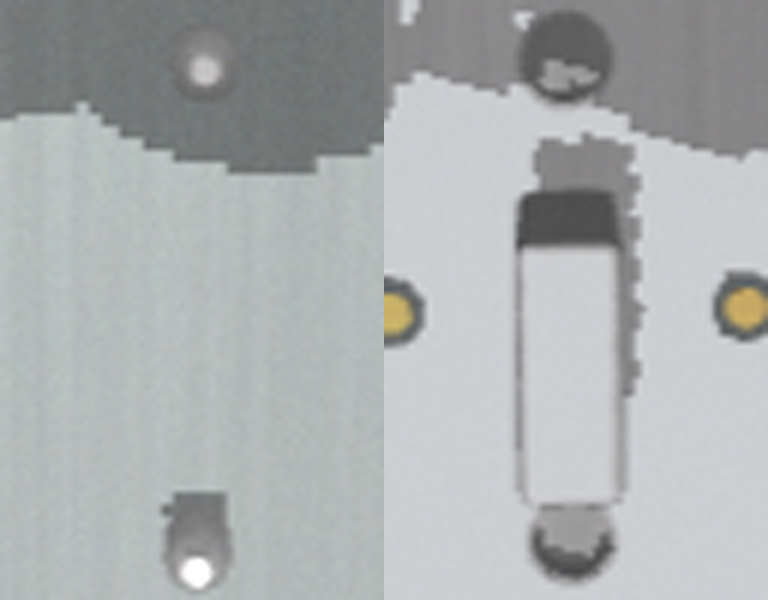

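```bash
python3 - <<'E'
from h import *
mj=np.load("w_jig.npz");mp=np.load("w_plate.npz")
def pair(m,a,b,z):
    a=bp(m,a,z);b=bp(m,b,z);d=a-b
    print(a.round(4),b.round(4),"c",((a+b)/2).round(4),"len",np.linalg.norm(d).round(4),"yaw",np.degrees(np.arctan2(d[1],d[0])).round(2))
pair(mj,(323.67,146.25),(322.4,229.92),.045)
pair(mp,(324.9,159.25),(325.9,239.75),.008)
print(bp(mp,(325.5,211.9),.048))
# grip top ends
pair(mp,(325.5,150+41.1-.5),(325.7,150+83.6-.5),.048)
for uv in((255.5,91.5),(394.5,93),(378.5,346.5),(263,346)):print(bp(mj,uv,.025).round(4))
E
```

```text
[ 0.5756 -0.069   0.045 ] [ 0.5714 -0.1408  0.045 ] c [ 0.5735 -0.1049  0.045 ] len 0.072 yaw 86.63
[0.6278 0.1917 0.008 ] [0.6479 0.1225 0.008 ] c [0.6379 0.1571 0.008 ] len 0.0721 yaw 106.17
[0.63758657 0.15752908 0.048     ]
[0.6331 0.1738 0.048 ] [0.6424 0.1408 0.048 ] c [0.6377 0.1573 0.048 ] len 0.0343 yaw 105.74
[ 0.5206 -0.0238  0.025 ]
[ 0.6366 -0.03    0.025 ]
[ 0.6234 -0.2756  0.025 ]
[ 0.5042 -0.2699  0.025 ]
```

```bash
python3 - <<'E'
from h import *
r.move_to((.6378,.1572,.10),[180,0,106]); r.move_straight((.6378,.1572,.027),rate=.1)
r.close_gripper(60); r.sleep(.3); s=r.sense(); print(s["width"],s["ee_pos"],s["contact_force"],s["time"])
r.move_straight((.6378,.1572,.16),rate=.15); print(r.sense()["contact_force"],r.sense()["width"])
r.move_to((.5735,-.1049,.13),[180,0,86.7]); r.move_straight((.5735,-.1049,.085),rate=.1); r.sleep(.4)
s=r.sense(); print(s["width"],s["ee_pos"],s["orientation"],s["contact_force"],s["wrist_torque"],s["time"])
np.savez("w_h.npz",**r.camera_model("wrist")); cv2.imwrite("pics/w_h.png",r.camera("wrist")); cv2.imwrite("pics/s_h.png",r.camera("side"))
cv2.imwrite("pics/c3.png",np.hstack([crop(cv2.imread("pics/w_h.png"),230,120,180,280,2),crop(cv2.imread("pics/s_h.png"),310,160,140,140,3)[:560].copy() if 0 else cv2.resize(crop(cv2.imread("pics/s_h.png"),310,160,140,140,3),(420,560))]))
E
```

```text
0.15827155659836575 [0.63803642 0.15723708 0.0272549 ] [-1.22402748 -0.33875431  4.7535638 ] 7.0167
[-0.05999617  0.62740753 -2.53906238] 0.15312719484278087
0.1535880070733703 [ 0.57366185 -0.10492951  0.08531964] [ 1.79968625e+02 -6.47571709e-03  8.66972265e+01] [ 0.68039616 -0.0108055  -1.66121746] [0.00422085 0.00613951 0.01935784] 10.1083
```

View pics/c3.png

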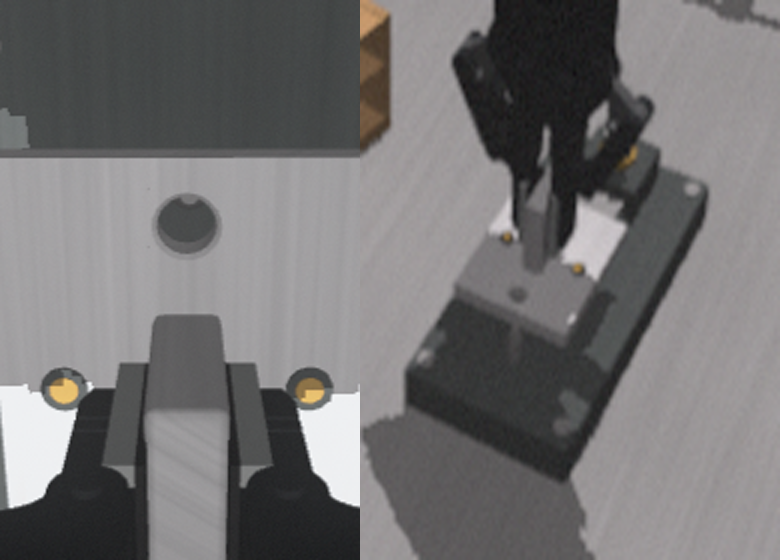

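The plate is held level, and the far pin's tip shows just inside the hole at crop (190,198). Now I lower it in small steps and watch the force.

```bash
python3 - <<'E'
from h import *
m=r.camera_model("wrist")
print(proj(m,(.5756,-.069,.045)), proj(m,np.array([.5735,-.1049,.066])+.036*np.array([np.cos(np.radians(86.7)),np.sin(np.radians(86.7)),0])))
for z in np.r_[.074:.0515:-.003]:
    r.move_straight((.5735,-.1049,z),rate=.05); r.sleep(.1); s=r.sense()
    print(z.round(4),s["ee_pos"].round(4),s["contact_force"].round(1),s["wrist_torque"].round(2),round(s["time"],1))
    if np.linalg.norm(s["contact_force"])>20: break
E
```

```text
[324.14088594 217.37833289] [324.15982823 231.54620435]
0.074 [ 0.5735 -0.105   0.0739] [ 0.3 -0.6 -2.3] [-0.01  0.04 -0.02] 10.7
0.071 [ 0.5735 -0.1049  0.071 ] [ 0.6 -0.8 -3.4] [ 0.05  0.   -0.03] 11.0
0.068 [ 0.5735 -0.1049  0.068 ] [-0.1 -0.8 -2.8] [ 0.05 -0.01  0.02] 11.4
0.065 [ 0.5735 -0.1049  0.065 ] [-0.6 -0.2 -3.4] [-0.02  0.01  0.07] 11.7
0.062 [ 0.5735 -0.1049  0.062 ] [ 0.2  0.  -3.4] [-0.01  0.01 -0.03] 12.1
0.059 [ 0.5735 -0.1049  0.059 ] [ 1.  -0.5 -2.4] [ 0.04 -0.    0.02] 12.4
0.056 [ 0.5734 -0.1049  0.0559] [ 1.1 -0.1 -2.8] [ 0.   -0.   -0.01] 12.8
0.053 [ 0.5734 -0.1049  0.053 ] [-0.5 -0.1 -2.5] [-0.04 -0.02  0.02] 13.1
```

```bash
python3 - <<'E'
from h import *
for z in(.052,.051):
    r.move_straight((.5735,-.1049,z),rate=.05); r.sleep(.15); s=r.sense(); print(z,s["ee_pos"].round(4),s["contact_force"].round(1))
    if s["contact_force"][2]>8: break
r.release(); r.sleep(.2); print(r.sense()["width"],r.sense()["contact_force"])
r.move_straight((.5735,-.1049,.16),rate=.15)
r.move_to((.566,-.20,.22),[180,0,86.7]); r.sleep(.3); print(r.sense()["time"])
np.savez("w_s.npz",**r.camera_model("wrist")); i=r.camera("wrist"); cv2.imwrite("pics/w_s.png",i)
m=r.camera_model("wrist")
a=np.radians(86.7); sc=np.array([.5735-.13*np.cos(a),-.1049-.13*np.sin(a)]); print(sc,proj(m,[*sc,.095]),proj(m,(.5735,-.1049,.073)))
cv2.imwrite("pics/c4.png",crop(i,230,60,200,300,2))
E
```

```text
0.052 [ 0.5736 -0.105   0.0522] [-0.9  0.4  2.6]
0.051 [ 0.5736 -0.105   0.0522] [-5.4  1.6 16.7]
1.0012147415366366 [1.0951759  0.32741406 0.24659296]
16.5167
[ 0.56601668 -0.23468444] [326.81035075 283.8186626 ] [327.71380017  86.52072619]
```

View pics/c4.png

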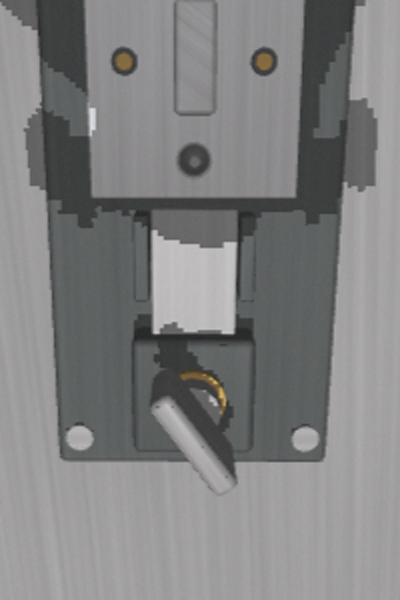

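The plate is flush: contact came at TCP z 0.0522 against 0.052 expected, and a pin shows inside its hole at crop (193,159). The wing top runs from (162,404) to (228,487) in the crop, within 1 px of where I predicted its centre. Next I grip it.

```bash
python3 - <<'E'
from h import *
m=np.load("w_s.npz")
f=lambda u,v:bp(m,(230+(u+.5)/2-.5,60+(v+.5)/2-.5),.095)
a,b=f(162,404),f(228,487); d=a-b; c=(a+b)/2; w=np.degrees(np.arctan2(d[1],d[0]))%180
print(c,np.linalg.norm(d),w,"screw",np.radians(-(w-(-3.3))))
x,y=(c[0]+.56602)/2,(c[1]-.23468)/2
r.move_to((x,y,.15),[180,0,w]); q=r.sense()["joint_positions"]; print(q.round(1))
q2=q.copy(); q2[6]+=3; r.set_joints(q2); print("yaw",w,r.sense()["orientation"]); r.set_joints(q)
r.move_straight((x,y,.071),rate=.1); s=r.sense(); print(s["contact_force"],s["ee_pos"])
r.close_gripper(60); r.sleep(.3); s=r.sense(); print(s["width"],s["contact_force"],s["wrist_torque"],s["orientation"],s["joint_positions"].round(1),s["time"])
E
```

```text
[ 0.56652277 -0.2336338   0.095     ] 0.0393468436015145 122.9924411593016 screw -2.2042189186110175
[ -4.   31.2  31.8 100.  -19.6  54.4  68.5]
yaw 122.9924411593016 [1.79943246e+02 5.03446835e-02 1.25743171e+02]
[-0.00518553 -0.10240147 -0.0821222 ] [ 0.56665311 -0.23445     0.07154212]
0.19362440062439262 [-3.64564961  0.57196649  5.89579567] [-0.0314651   0.76319169  0.07489472] [-1.79990636e+02 -1.28381644e-02  1.22808483e+02] [ -1.5  36.6  28.5 103.5 -23.4  45.8  71.6] 19.6333
```

Width 0.19 is too wide for a 10 mm wing (the 14 mm bar read 0.154). The fingertips at z≈0.060 have probably caught the hub, so I regrip higher.

```bash
python3 - <<'E'
from h import *
r.release(); p=r.sense()["ee_pos"]; r.move_straight((.5663,-.2343,.078),rate=.1)
r.close_gripper(60); r.sleep(.4); s=r.sense(); print(s["width"],s["ee_pos"],s["contact_force"],s["wrist_torque"],s["orientation"],s["joint_positions"].round(1),s["time"])
i=r.camera("wrist"); j=r.camera("side"); cv2.imwrite("pics/c5.png",np.hstack([crop(i,200,180,240,300,2),cv2.resize(crop(j,340,130,100,130,4),(400,600))[:,:320]]))
E
```

```text
0.10414440176695991 [ 0.56589839 -0.23454208  0.07807933] [-4.51942562 -0.99733391  5.59822783] [-0.20885814  0.92710517  0.05730679] [-1.79982218e+02 -1.64115306e-02  1.22817680e+02] [ -1.8  36.1  28.8 103.3 -23.   46.5  71.3] 21.625
```

View pics/c5.png

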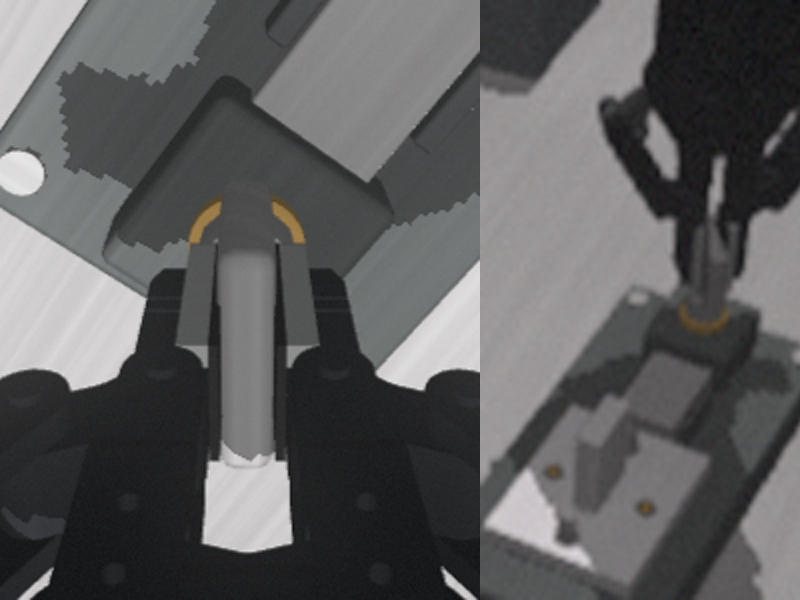

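Width 0.104 is right for the wing, and the picture shows it squarely between the pads. Turning clockwise now.

```bash
python3 - <<'E'
from h import *
q=r.sense()["joint_positions"]; q0=q.copy(); y0=r.sense()["orientation"][2]
steps=list(np.arange(20,101,20))+[110,117,121]+list(np.arange(123,141,2))
for d in steps:
    q[6]=q0[6]-d; r.set_joints(q); r.sleep(.1); s=r.sense()
    print(d,s["orientation"].round(1),s["ee_pos"].round(4),s["contact_force"].round(1),s["wrist_torque"].round(2),round(s["width"],3),round(s["time"],1))
    if abs(s["wrist_torque"][2])>.6 : break
r.sleep(.4); s=r.sense(); print(s["orientation"],s["wrist_torque"],s["time"])
i=r.camera("top"); k=r.camera("wrist"); cv2.imwrite("pics/c6.png",np.hstack([crop(k,200,180,240,300,2)]))
E
```

```text
20 [-180.   -0.  103.] [ 0.5661 -0.2345  0.0781] [-1.2  0.1  1.8] [-0.15  0.25  0.02] 0.105 22.2
40 [180.    0.   83.1] [ 0.5663 -0.2345  0.0781] [ 0.2 -1.2  0.1] [-0.08 -0.31  0.02] 0.102 22.8
60 [180.   -0.   63.1] [ 0.5665 -0.2346  0.0781] [ 3.7 -1.2 -3.3] [-0.26 -1.01  0.08] 0.106 23.3
80 [179.9  -0.   43. ] [ 0.5667 -0.2348  0.0781] [ 6.2 -1.6 -4. ] [-0.44 -1.26 -0.08] 0.107 23.8
100 [179.9  -0.   23. ] [ 0.5668 -0.235   0.0781] [ 6.3 -2.7 -4.7] [-0.52 -1.38 -0.08] 0.109 24.4
110 [ 1.799e+02 -1.000e-01  1.300e+01] [ 0.5669 -0.2351  0.0781] [ 5.8 -2.7 -6.2] [-0.66 -1.37 -0.1 ] 0.103 24.7
117 [ 1.799e+02 -1.000e-01  6.000e+00] [ 0.5669 -0.2352  0.0782] [ 6.2 -3.1 -5.9] [-0.71 -1.46 -0.05] 0.105 25.1
121 [ 1.799e+02 -1.000e-01  2.000e+00] [ 0.5669 -0.2352  0.0781] [ 7.  -2.8 -5.2] [-0.74 -1.39 -0.07] 0.101 25.4
123 [ 1.799e+02 -1.000e-01 -0.000e+00] [ 0.5669 -0.2353  0.0781] [ 5.8 -3.1 -6. ] [-0.78 -1.41 -0.08] 0.103 25.8
125 [ 1.799e+02 -1.000e-01 -2.000e+00] [ 0.5669 -0.2353  0.0782] [ 6.7 -3.9 -5.4] [-0.8  -1.39 -0.01] 0.108 26.1
127 [ 1.799e+02 -1.000e-01 -4.000e+00] [ 0.5669 -0.2353  0.0782] [ 6.6 -3.6 -5.7] [-0.88 -1.32  0.4 ] 0.107 26.5
129 [ 1.799e+02 -1.000e-01 -5.900e+00] [ 0.5669 -0.2353  0.0782] [ 5.7 -5.2 -5.3] [-0.95 -1.13  1.3 ] 0.109 26.8
[ 1.79890783e+02 -7.08104086e-02 -5.87079157e+00] [-0.93703766 -1.22036254  1.32359084] 27.2417
```

The hard stop came at yaw -3.5°, against -3.3° predicted, with torque rising to 1.3 N m. Backing off to yaw 86.6°.

```bash
python3 - <<'E'
from h import *
q=r.sense()["joint_positions"]; q0=q.copy(); y=r.sense()["orientation"][2]
for t in (10,30,50,70,86.6):
    q[6]=q0[6]+(t-y); r.set_joints(q)
r.sleep(.5); s=r.sense()
print(s["orientation"],s["ee_pos"],s["contact_force"],s["wrist_torque"],s["width"],s["time"])
i=r.camera("wrist"); j=r.camera("side"); cv2.imwrite("pics/c6.png",np.hstack([crop(i,200,100,240,380,1.5),cv2.resize(crop(j,310,130,130,150,4),(494,570))[:,:430]]))
E
```

```text
[-1.79991896e+02  4.71110397e-02  8.61048553e+01] [ 0.56632318 -0.23459947  0.07808752] [-1.77193173  4.16988393  4.00134785] [1.14656193 0.25542559 0.03040832] 0.1037161821757437 29.875
```

View pics/c6.png

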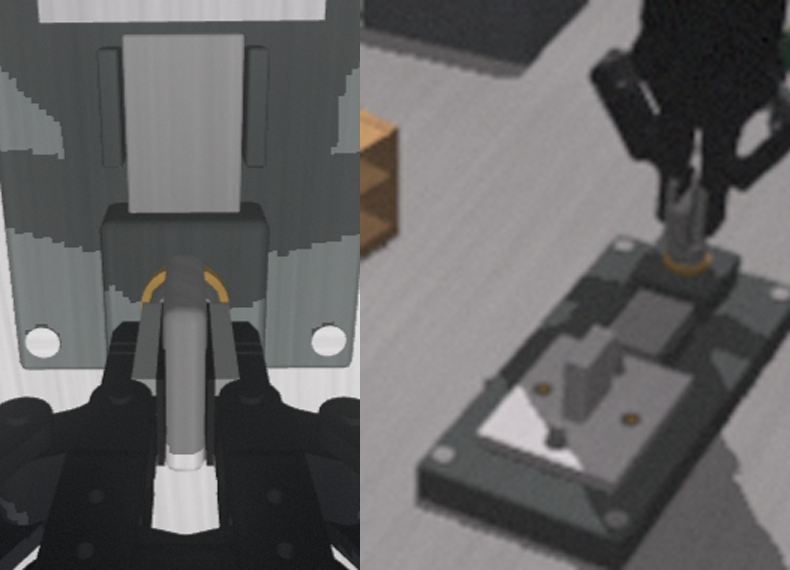

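The wing lies along the jig's y axis between the pads, and the plate is flat over both pins. Handing in.

```bash
python3 - <<'E'
from rig import r
r.hand_in()
E
```

```text
the job is handed in; nothing more can be done
```

The job is handed in: the drill plate is on the jig over both pins and let go, and the gripper is still holding the thumbscrew a quarter turn back from its stop. The hand-in gives no verdict, so this rests on my own checks.

- **Plate:** It slid over the pins without resistance. It met the slab with the tool at 52.2 mm, against 52 mm expected for a flush fit. The last pictures show it flat and clear of the fingers. I did not measure its position again after turning the screw.
- **First grip on the screw:** My first pinch read too wide, probably because the fingertips had caught the hub. I opened, raised the gripper 7 mm and gripped again. The opening then matched the 10 mm wing.
- **Stop:** The screw came up hard with the gripper at about -3.5° yaw (-3.3° predicted), and the torque rose to 1.3 N m.
- **Quarter turn:** The gripper finished at 86.1°, about 89.5° back from the stop, so the screw should be at about -1.56 rad. I inferred this from the gripper angle rather than reading it directly.
- **Grip and time:** The grip is set to 60 N, and I handed in at about 30 s of the 61 s allowed.
- **Other items:** I touched no other item on purpose, but I did not measure their positions again at the end.

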